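# Carry the spread snap ring down to its groove on the vial carousel

## Robot

A 6-joint arm with a two-finger parallel gripper is mounted at the origin on a cart in front of the work surface, level with it; the furniture and walls round the work are solid. World frame = base frame: x ahead of the robot, y to its left, z up, the work surface at z = 0. Lengths are in mm, angles in degrees, forces in N, time in s.
With the tool pointing down it reaches from about 250 to 775 mm from the base axis. Payload 8.9 kg.
Tool frame: the origin (TCP) lies where the fingers leave the gripper's body, on its centre line; the fingertips stand 73 mm ahead of it and the grasp point (between the pads) lies 54 mm ahead of it (bot.grasp_offset is the distance from the TCP to the grasp point, in mm); z points along the fingers, y is the line along which they close (so a half turn about z gives the same grasp; the last joint's range is limited). The gripper opens to 85 mm and grips with 20 to 120 N. Pads are 22 mm wide; open, the fingers measure 114 mm over their backs; the gripper's body (76 mm by 85 mm) begins 54 mm behind the grasp point. The pads swing forward as they close: fully open they stand 13 mm farther back than shut.
Start: joints at [-72.382, 16.656, -8.789, 64.555, 0, 82.019], TCP at [226.844, -473.461, 303.905] pointing down, gripper open.
Joint ranges: [-144.48, 144.48], [-52.06, 99.96], [-74.48, 78.29], [-112.23, 115.85], [-86.99, 84.42], [-180, 180]. Speed limits (degrees/s): [127.2, 127.2, 159.86, 180, 180, 180].

## Interface

Orientations are given as a 3x3 rotation matrix whose columns are the frame's x, y, z axes.
In Python, from rig import bot gives the robot as it stands.
- The arm moves only by the tool apply_moves, never from a script. Its argument "deltas" is a list of rows, each a list of 3 entries, a list of its own where there are three numbers: the closure, from -1 (fully open) to 1 (shut), then the shift along the tool's x, y, z in mm, then the turn, a rotation vector about the tool's x, y, z in rad. A call has 1 to 20 rows; each row is the pose to reach, as a shift and turn from the pose commanded when the call began, along the tool's axes at that moment; what a row does not reach only later rows make up. A row lasts 1/8 s, in which the tool goes at most 62.5 mm and 10.7 degrees, less where a joint would pass 70% of its speed; a pose out of reach is approached as far as the arm can. A call with a gripper value outside its range is refused whole. The fingers move at their own pace and stop on an object; "newtons" is the grip in N (left out, the last holds). Time passes only in rows, so rows that repeat a pose let the fingers close. It gives the time, the measured TCP pose, the force, the opening and the grip force at its end, in the units of the state.
- bot.read_state(): the state, without advancing time (a new reading comes with each control period).
- bot.capture(name): name is "side" or "top"; returns a dict with "image" (420x560x3 uint8, red, green, blue), "depth" (420x560 float32, mm along the optical axis (not along the pixel's ray), 0 where there is no reading), "fx", "fy", "cx", "cy" (pixels), "camera_from_world" (4x4, takes a point from world to camera coordinates). Camera axes: x right, y down, z forward; pixel columns grow to the right and rows downward; lengths in mm; the calibration is good to about 2 mm. A picture is of the moment at which its call begins.
- bot.hand_in(): hands the job in; it is judged then, once.
The state is a dict: "time": time; "qpos": joint angles; "joint_velocities": joint speeds; "joint_torque": joint torques, N m; "position": TCP position; "tool_rot": TCP orientation; "wrist_force": force on the tool from outside, world axes, zero at the start; "ft_torque": the same for the moment, N m; "grip_width": opening from 0.0 (shut) to 1.0 (fully open); "grip_force": force on a finger pad.
Only numpy, scipy, OpenCV 4.12 (cv2) and the standard library are available. Lean on these libraries where they do the work, as an engineer would, in place of code of your own. Each camera call takes 0.05 s, during which the arm holds its last target. There are 200 camera calls.

## Task

The vial carousel is going back together after cleaning. First push its open drip drawer fully home, past its click, then pick up the red-handled snap-ring pliers beside it (the ring is already hooked on their tips), squeeze them to their stop so that the ring spreads, and slide it from above over the spindle stub until it lies level on the hub, at the groove. Finish while holding it there, still squeezed and spread, without pressing hard; do not let go, and leave everything else where it stands.

Things in the scene. Friction and masses are not known exactly. Their poses are not given: they have to be found in the camera images.
- pliers: Snap-ring pliers with red sleeves, 210 mm long, lying flat, 0.19 kg. Origin: at bench level, midway between the sleeves, where to grip; +x runs along them to the ring, z up. Sleeves: 18 mm tall from the bench up, 72 mm long (x -42 to +30), 50 mm over their outsides when free, 34 mm and parallel when squeezed; close along y. While squeezed the pliers creep 1 to 4 mm forward (+x) in the grip.
- lever_left (a joint): Squeeze of the pliers, rad: 0 free, 0.141 at the stop, which gives slightly. A spring resists, 3 N on each sleeve rising to 10 N at the stop; the stop takes any grip beyond that. Free, the ring's bore is 31 mm across and does not pass the stub; at the stop it is 41 mm. Both sleeves move alike, so the pliers' axis stays midway.
- ring_eye (a point): Middle of the ring's bore when spread, on the ring's underside: 132 mm ahead of the pliers' origin on +x, 1 mm above the plane of the sleeves' undersides. Axes as the pliers'. The ring is flat dark steel, 3 mm thick, 4 mm wide, always hooked on the pliers; spread, with its two lugs, it is 62 mm across. The pivot, 60 mm ahead of the origin, also reaches down to the sleeves' plane.
- carousel: Vial carousel: pale housing 150 (x) x 132 (y) x 66 mm, fixed, with a teal disc (126 mm across, top at 80 mm), on it an aluminium hub (52 mm across, top at 106 mm) and the steel spindle stub (33 mm across, upright, top at 127 mm, its last 6 mm tapering to 23 mm). Origin under the housing's centre; its drawer comes out at its -x side.
- ring_seat (a point): Point on the stub's axis in the plane of the hub's top face, 106 mm above the bench, 21 mm below the stub's top, 4 mm from the carousel's origin on +x. The dark groove, 29 mm across, takes up the 6 mm of stub just above this plane: a spread ring lying on the hub is at the groove. Axes as the carousel's.
- drip_drawer (a joint): How far the drip drawer is out, m: 0 home, up to 0.075. It slides along the carousel's x axis with about 1 N, but 10 mm before home it meets a spring detent that takes about 5 N; past its crest, 5 mm out, it clicks home to a solid stop and stays.
- drawer_face (a point): Middle of the outer face of the drawer's teal front (112 mm wide, from 13 to 45 mm above the bench), on the moving drawer; 81 mm from the carousel's origin when home. -x points out of the carousel. A finger lip 62 mm wide, at 39 to 44 mm height, stands 9 mm out of this face along its top edge; it may be pushed too.
- vial_yellow: screw vial with pale yellow contents, 24 mm wide, 50 mm tall, origin under its centre; bystander
- vial_pink: screw vial with pink contents, 24 mm wide, 50 mm tall, origin under its centre; bystander
- vial_blue: screw vial with blue cap, 24 mm wide, 50 mm tall, origin under its centre; bystander
- tape: roll of beige label tape lying flat, 68 mm wide, 19 mm tall, origin under its centre; bystander

How it is judged (in metres and radians):
On the way, in this order (a step that is already met when the one before it is completed fails the run):
1. the drip drawer is pushed home past its detent (less than 2 mm out) (value of joint drip_drawer below 0.002 m), for 0.2 s.
2. the ring is held spread, level, above the end of the stub (value of joint lever_left above 0.1 rad and horizontal distance between ring_eye and ring_seat below 0.012 m and z of ring_eye in the frame of ring_seat above 0.021 m and angle between pliers's own z axis and vertical below 0.15 rad and contact force between the fingers and pliers above 2 N), for 0.1 s.
At the end, for the whole second after the job is handed in: Drawer less than 2 mm out; the fingers hold the pliers squeezed beyond 0.1 rad; the ring is round the stub (bore within 7 mm of its axis), its underside within 3 mm of the hub's top face, level within 0.1 rad, at rest, pressing on the carousel with less than 20 N (value of joint drip_drawer below 0.002 m and value of joint lever_left above 0.1 rad and contact force between the fingers and pliers above 2 N and horizontal distance between ring_eye and ring_seat below 0.007 m and z of ring_eye in the frame of ring_seat between -0.003 and 0.003 m and angle between pliers's own z axis and vertical below 0.1 rad and linear speed of pliers below 0.02 m/s and contact force between pliers and carousel below 20 N); the arm keeps its last pose, push and grip.
It fails at once if the pliers or ring are pressed on the carousel with more than 40 N (contact force between pliers and carousel above 40 N).
It fails at once if a bystander is pushed more than 20 mm from where it stood (distance of any of vial_yellow, vial_pink, vial_blue, tape from where it was at the start of the episode above 0.02 m).
It also fails if it takes over 59 s, if anything falls off the work surface, if the arm or the gripper's body presses on something with over 40 N, if the wrist force passes 120 N, or if a joint passes its speed limit or range.

## Working session

There is one attempt and no reset: what is moved stays moved. The work goes in short steps, Python scripts to look and compute and a tool call to move; the robot and the scene stay as the last step left them, time stands still between calls to the robot, and variables do not carry over. Pictures are saved under pics/ and viewed, at most 10 in all, crops included, and the job is handed in when it is done.

Besides the shell and the picture viewer there is one more tool, called after "Request:" as name([rows], argument=value, ...), one row to a line, values as JSON. apply_moves: Moves the arm, as the interface text tells. Its arguments: {"type":"object","properties":{"deltas":{"type":"array"},"newtons":{"type":"number"}},"required":["deltas"]}

```bash
mkdir -p pics; ls
python3 - <<'E'
from rig import bot
import cv2,numpy as np
s=bot.read_state();print({k:np.round(v,3).tolist() for k,v in s.items()})
for n in("top","side"):
    c=bot.capture(n);np.savez(f"pics/{n}0.npz",**c)
    cv2.imwrite(f"pics/{n}0.png",c["image"][:,:,::-1]);print(n,c["fx"],c["fy"],c["cx"],c["cy"],np.round(c["camera_from_world"],3).tolist(),(c["depth"]>0).mean())
E
```

```text
pics
{'time': 0.0, 'qpos': [-72.38, 16.687, -8.83, 64.554, -0.001, 82.021], 'joint_velocities': [-0.029, 0.016, 0.04, 0.049, -0.069, -0.026], 'joint_torque': [0.002, -53.715, 33.137, 0.016, -0.0, -0.0], 'position': [226.753, -473.141, 303.353], 'tool_rot': [[0.902, 0.432, -0.0], [0.432, -0.902, 0.001], [0.0, -0.001, -1.0]], 'wrist_force': [0.067, -0.634, 0.217], 'ft_torque': [0.022, 0.055, -0.036], 'grip_force': 0.0, 'grip_width': 0.999}
top 395.30227584802066 395.30227584802066 275.0490921052522 212.65966370310645 [[0.012, -1.0, 0.006, -404.215], [-0.98, -0.013, -0.2, 441.124], [0.2, -0.003, -0.98, 889.481], [0.0, 0.0, 0.0, 1.0]] 0.9959566326530612
side 468.432207062841 468.432207062841 279.91853650649114 205.78561508683293 [[-0.999, -0.037, 0.002, 409.758], [-0.018, 0.446, -0.895, 269.237], [0.032, -0.894, -0.446, 548.523], [0.0, 0.0, 0.0, 1.0]] 0.9799192176870748
```

View pics/top0.png

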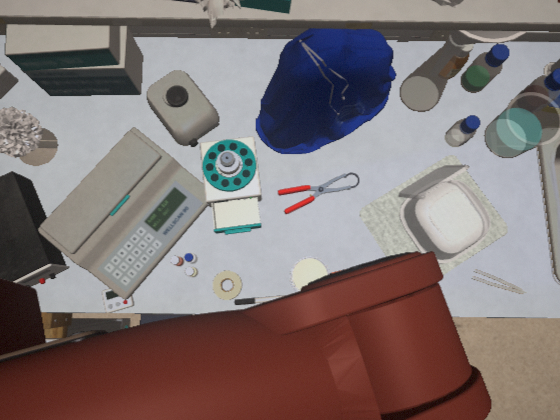

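View pics/side0.png

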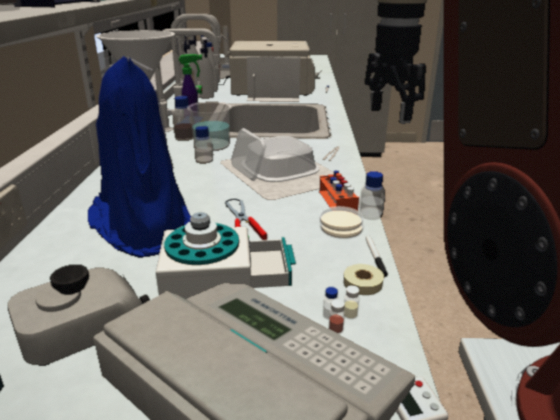

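The top view shows the carousel at about (229,165), with its drawer front at (237,231). The pliers have sleeves at (295,190) and (299,207), and the ring is at (351,181). The side view shows the same things: stub at (200,218) and drawer front at (289,258). Next I'll measure.

```bash
cat > h.py <<'E'
import numpy as np,cv2
def load(n): return dict(np.load(f"pics/{n}.npz"))
def ray(c,u,v):
    M=c["camera_from_world"];R=M[:3,:3];o=-R.T@M[:3,3]
    return o,R.T@np.array([(u-c["cx"])/c["fx"],(v-c["cy"])/c["fy"],1.])
def onplane(c,u,v,z):
    o,d=ray(c,u,v);return o+d*(z-o[2])/d[2]
def cloud(c):
    M=c["camera_from_world"];v,u=np.mgrid[:420,:560];d=c["depth"]
    P=np.stack([(u-c["cx"])/c["fx"]*d,(v-c["cy"])/c["fy"]*d,d],-1)
    return (P-M[:3,3])@M[:3,:3]
def tri(a,pa,b,pb):
    o1,d1=ray(a,*pa);o2,d2=ray(b,*pb)
    t=np.linalg.lstsq(np.stack([d1,-d2],1),o2-o1,rcond=None)[0]
    p,q=o1+d1*t[0],o2+d2*t[1];return (p+q)/2,np.linalg.norm(p-q)
def proj(c,p):
    q=c["camera_from_world"]@np.append(p,1);return (q[0]/q[2]*c["fx"]+c["cx"],q[1]/q[2]*c["fy"]+c["cy"])
def masks(c,roi):
    h=cv2.cvtColor(c["image"],cv2.COLOR_RGB2HSV);m=np.zeros(h.shape[:2],bool);x0,y0,x1,y1=roi;m[y0:y1,x0:x1]=1
    H,S,V=h[...,0],h[...,1],h[...,2]
    red=m&((H<8)|(H>172))&(S>150)&(V>90); teal=m&(H>78)&(H<98)&(S>120)
    return red,teal
E
python3 - <<'E'
from h import *
for n,roi in(("top0",(190,125,370,245)),("side0",(150,180,310,300))):
    c=load(n);P=cloud(c);r,t=masks(c,roi)
    for nm,m in(("red",r),("teal",t)):
        k,l,st,ce=cv2.connectedComponentsWithStats(m.astype(np.uint8))
        for i in range(1,k):
            if st[i,4]<25: continue
            pts=P[l==i];vu=np.argwhere(l==i)[:,::-1].astype(np.float32)
            print(n,nm,st[i].tolist(),ce[i].round(1),"cloud med",np.median(pts,0).round(1),"z pct",np.percentile(pts[:,2],[5,50,95]).round(1),"rect",[np.round(q,1).tolist() if not np.isscalar(q) else round(q,1) for q in cv2.minAreaRect(vu)])
            z={"red":18,"teal":80 if st[i,2]>30 and st[i,3]>25 else 45}[nm]
            print("   plane",z,onplane(c,*ce[i],z).round(1))
c=load("top0");s=load("side0")
a=cv2.resize(c["image"][135:240,190:370],None,fx=4.4,fy=4.4,interpolation=cv2.INTER_CUBIC)
cv2.imwrite("pics/crop_t.png",a[:,:,::-1])
a=cv2.resize(s["image"][185:300,150:310],None,fx=5,fy=5,interpolation=cv2.INTER_CUBIC)
cv2.imwrite("pics/crop_s.png",a[:,:,::-1])
E
```

```text
top0 red [278, 186, 32, 9, 134] [293.2 189.6] cloud med [ 510.7 -442.5   16.3] z pct [12.1 16.3 19.6] rect [[293.7, 189.5], [4.4, 31.4], 79.7]
   plane 18 [ 510.4 -443.1   18. ]
top0 red [285, 196, 29, 18, 134] [299.3 204.4] cloud med [ 473.2 -458.5   16.8] z pct [13.2 16.8 19.9] rect [[299.1, 204.7], [4.4, 31.8], 62.5]
   plane 18 [ 473.1 -458.    18. ]
top0 teal [203, 140, 53, 51, 1117] [229.1 165.9] cloud med [ 545.7 -291.8   79. ] z pct [76.5 79.  81.7] rect [[229.0, 165.0], [50.1, 51.9], 63.4]
   plane 80 [ 548.8 -290.3   80. ]
top0 teal [214, 224, 47, 10, 205] [237.  228.7] cloud med [ 406.1 -309.8   43.7] z pct [40.9 43.7 46.3] rect [[237.2, 229.1], [6.0, 46.3], 82.6]
   plane 45 [ 406.6 -309.8   45. ]
side0 red [249, 217, 17, 19, 118] [256.8 226.6] cloud med [ 474.1 -449.5   19.8] z pct [15.1 19.8 21.4] rect [[256.5, 226.4], [22.8, 5.2], 48.4]
   plane 18 [ 474.3 -452.3   18. ]
side0 red [235, 219, 5, 8, 32] [237.  222.4] cloud med [ 516.5 -463.7   20.3] z pct [18.5 20.3 21.9] rect [[237.0, 222.5], [7.0, 4.0], 90.0]
   plane 18 [ 516.9 -468.3   18. ]
side0 teal [165, 224, 73, 40, 1541] [201.  246.9] cloud med [ 544.1 -259.3   82.5] z pct [77.5 82.5 83.8] rect [[201.1, 243.8], [38.6, 72.3], 88.4]
   plane 80 [ 550.1 -268.8   80. ]
side0 teal [283, 238, 12, 47, 199] [288.6 257.2] cloud med [ 405.3 -297.6   47.2] z pct [31.1 47.2 49. ] rect [[289.7, 260.5], [46.5, 8.6], 81.3]
   plane 45 [ 406.2 -297.7   45. ]
```

View pics/crop_t.png

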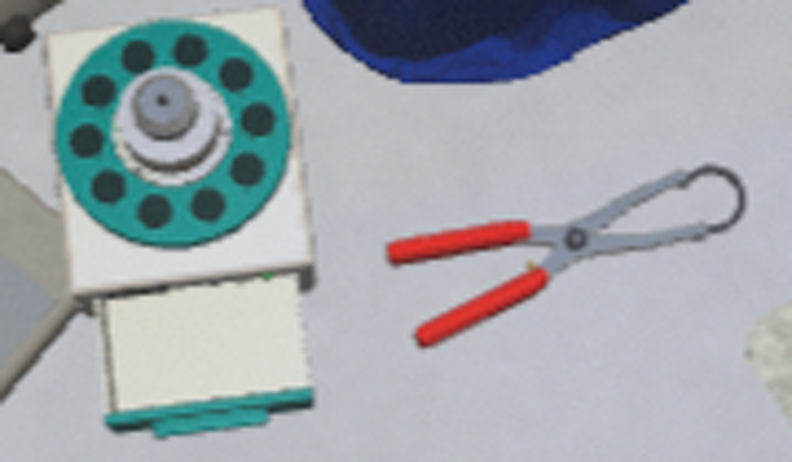

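View pics/crop_s.png

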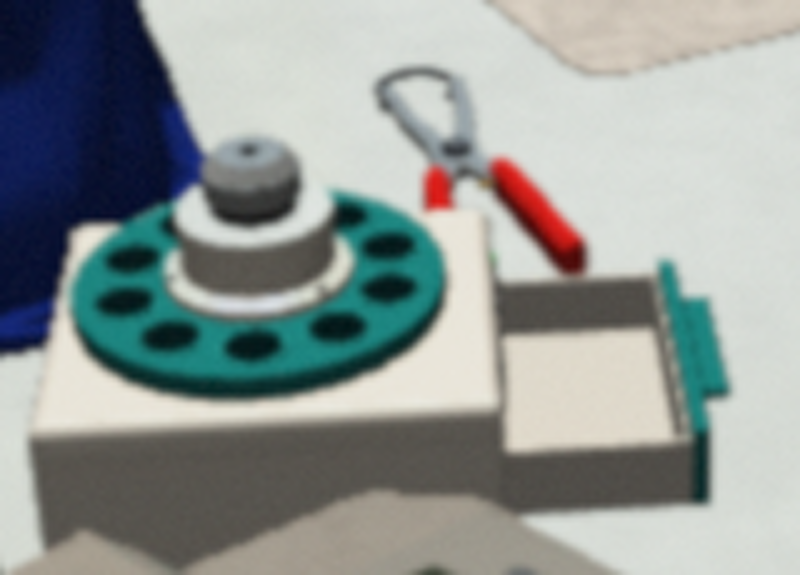

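The crops show these points. The stub's centre dot is at top (163,101) and side (250,150). The pivot bolt is at top (576,238) and side (456,147). In the top crop the sleeve ends are at (390,253)/(528,231) and (425,338)/(545,275), and the ring centre is near (712,199).

Run:
```python
from h import *
c=load("top0");s=load("side0");P=cloud(c)
T=lambda x,y:((x+.5)/4.4-.5+190,(y+.5)/4.4-.5+135)
S=lambda x,y:((x+.5)/5-.5+150,(y+.5)/5-.5+185)
print("stub",tri(c,T(163,101),s,S(250,150)),onplane(c,*T(163,101),127))
print("pivot",tri(c,T(576,238),s,S(456,147)),onplane(c,*T(576,238),20))
# drawer lip/face corners: top edge ends
print("front top ends tri",tri(c,T(108,417),s,S(704,430)),tri(c,T(312,392),s,S(664,262)))
for q in((108,417),(312,392)): print(onplane(c,*T(*q),45))
# teal disc ellipse
r,t=masks(c,(190,125,370,245))
k,l,st,ce=cv2.connectedComponentsWithStats(t.astype(np.uint8));i=1+np.argmax(st[1:,4])
cn=max(cv2.findContours((l==i).astype(np.uint8),0,1)[0],key=len)
e=cv2.fitEllipse(cn);print("disc",e,onplane(c,*e[0],80))
# housing front edge direction
dr=np.argwhere(t&(l!=i))[:,::-1]
W=np.array([onplane(c,u,v,45)[:2] for u,v in dr]);w=W-W.mean(0);d=np.linalg.svd(w)[2][0];print("front dir",d,np.degrees(np.arctan2(d[1],d[0])),np.ptp(w@d),W.mean(0))
# sleeves
k,l,st,ce=cv2.connectedComponentsWithStats(r.astype(np.uint8))
L=[]
for i in range(1,k):
    if st[i,4]<60: continue
    W=np.array([onplane(c,u,v,14)[:2] for v,u in np.argwhere(l==i)]);m=W.mean(0);d=np.linalg.svd(W-m)[2][0];d*=-np.sign(d[1])
    p=(W-m)@d;L.append((m,d));print("sleeve",m,d,np.degrees(np.arctan2(d[1],d[0])),p.min(),p.max())
mid=(L[0][0]+L[1][0])/2;ax=L[0][1]+L[1][1];ax/=np.linalg.norm(ax)
print("mid",mid,"axis deg",np.degrees(np.arctan2(ax[1],ax[0])),"sep",L[0][0]-L[1][0])
for nm,q,z in(("pivot",(576,238),20),("ring c",(712,199),4),("ringtip far",(745,190),4)):
    w=onplane(c,*T(*q),z)[:2]-mid;print(nm,w@ax,w@[-ax[1],ax[0]],"ang",np.degrees(np.arctan2(w[1],w[0])))
# ring cloud heights, bystanders
k=P[150:215,285:372].reshape(-1,3);print(np.percentile(k[:,2],[1,5,50,95]))
b=P[245:300,165:260];h=(b[...,2]>12)
n,l,st,ce=cv2.connectedComponentsWithStats(h.astype(np.uint8))
for i in range(1,n):
    if st[i,4]>15: print("by",ce[i]+[165,245],np.median(b[l==i],0).round(),b[l==i].max(0).round())
```

```text
stub (array([ 552.50086092, -289.96371873,  128.67661248]), np.float64(0.6709153639751294)) [ 552.73561396 -289.77838758  127.        ]
pivot (array([ 513.91008502, -510.71444924,   15.84558928]), np.float64(0.35309577820339044)) [ 512.97221981 -510.21782417   20.        ]
front top ends tri (array([ 403.27218482, -256.51432004,   45.76008429]), np.float64(1.8351365627092155)) (array([ 419.05953443, -364.93247411,   45.69018224]), np.float64(0.06730470363396034))
[ 404.31800615 -256.46070663   45.        ]
[ 419.21430767 -364.91132261   45.        ]
disc ((228.90994262695312, 165.06190490722656), (49.98016357421875, 51.87080764770508), 82.345703125) [ 550.98924905 -289.71654172   80.        ]
front dir [-0.14101733  0.99000713] 98.10671921141139 108.38425722833611 [ 406.58499504 -309.85556543]
sleeve [ 511.47833887 -443.31412982] [ 0.19942652 -0.97991278] -78.49657433401634 -37.8293383824334 40.226920282955774
sleeve [ 473.98903199 -458.352728  ] [ 0.46665092 -0.88444159] -62.182881030581264 -40.16456202171054 38.819456883825836
mid [ 492.73368543 -450.83342891] axis deg -70.33972768229881 sep [37.48930688 15.03859818]
pivot 62.73162642401964 -0.9207175154782915 ang -71.18060242568924
ring c 147.73172335643008 -1.1087359173124605 ang -70.76972805415153
ringtip far 167.58592975636103 -2.2448146489918033 ang -71.10715913485163
[-4.49424641 -3.41973315 -0.23958728 14.41446647]
by [167.82142857 248.26785714] [ 362. -145.   28.] [ 370. -137.   36.]
by [190.56862745 257.42156863] [ 339. -205.   46.] [ 350. -192.  962.]
by [176.97222222 260.43518519] [ 331. -173.   46.] [ 343. -160.   52.]
by [191.38235294 271.3627451 ] [ 307. -208.   46.] [ 319. -196.  962.]
by [227.0262697  284.65323993] [ 277. -289.   18.] [ 312. -254.  962.]
```

```bash
cat > d.py <<'E'
import numpy as np,sys
from rig import bot
from scipy.spatial.transform import Rotation as Ro
def delta(p,head,cur=None):
    s=bot.read_state();R=s["tool_rot"];R=np.array(R);h=np.radians(head);c,n=np.cos(h),np.sin(h)
    G=np.array([[c,n,0],[n,-c,0],[0,0,-1]])
    return (R.T@(np.array(p)-s["position"])).round(1),Ro.from_matrix(R.T@G).as_rotvec().round(4)
E
python3 - <<'E'
from d import *
print(bot.grasp_offset)
for z in(220,96): print(delta((365.4,-316.2,z),8))
E
```

```text
53.900000000000006
(array([192.9, -81.6,  83.5]), array([-0.0012, -0.    ,  0.3071]))
(array([192.8, -81.4, 207.5]), array([-0.0012, -0.    ,  0.3071]))
```

Request:
apply_moves([
  [1,[193,-81.5,83],[0,0,0.307]],
  [1,[193,-81.5,83],[0,0,0.307]],
  [1,[193,-81.5,83],[0,0,0.307]],
  [1,[193,-81.5,83],[0,0,0.307]],
  [1,[193,-81.5,83],[0,0,0.307]],
  [1,[193,-81.5,120],[0,0,0.307]],
  [1,[193,-81.5,160],[0,0,0.307]],
  [1,[193,-81.5,200],[0,0,0.307]],
  [1,[193,-81.5,200],[0,0,0.307]],
  [1,[193,-81.5,200],[0,0,0.307]],
], newtons=40)

```text
time: 1.35
position: [365.9, -317.5, 105.1]
tool_rot: [[0.99, 0.139, 0.001], [0.139, -0.99, -0.001], [0.001, 0.001, -1.0]]
wrist_force: [0.1, 0.2, 0.5]
grip_width: -0.001
grip_force: 0.0
```

Run:
```python
from d import *
from h import *
s=bot.read_state();print(s["time"],s["position"],s["wrist_force"],s["grip_width"],delta((365.4,-316.2,96),8))
for n in("top","side"):
    c=bot.capture(n);np.savez(f"pics/{n}1.npz",**c)
c=load("side1");P=cloud(c);p=np.array(s["position"])
m=(np.hypot(P[...,0]-p[0],P[...,1]-p[1])<35)&(P[...,2]>8)&(P[...,2]<90);Q=P[m]
print(len(Q),np.percentile(Q,[1,5,50,95,99],axis=0).round(1)); 
c2=load("top1");a=np.hstack([c["image"][100:300,150:430]]);cv2.imwrite("pics/s1.png",cv2.resize(a,None,fx=2.8,fy=2.8)[:,:,::-1])
```

```text
1.35 [ 365.91819207 -317.4939129   105.11003918] [0.05886562 0.17266213 0.45005282] -0.0014792983881762908 (array([-0.3, -1.4,  9.1]), array([ 0.001 , -0.0005, -0.0004]))
287 [[ 353.8 -324.    36.3]
 [ 355.5 -320.6   38. ]
 [ 367.5 -306.1   59.3]
 [ 378.3 -286.9   87.7]
 [ 399.  -285.3   89.2]]
```

View pics/s1.png

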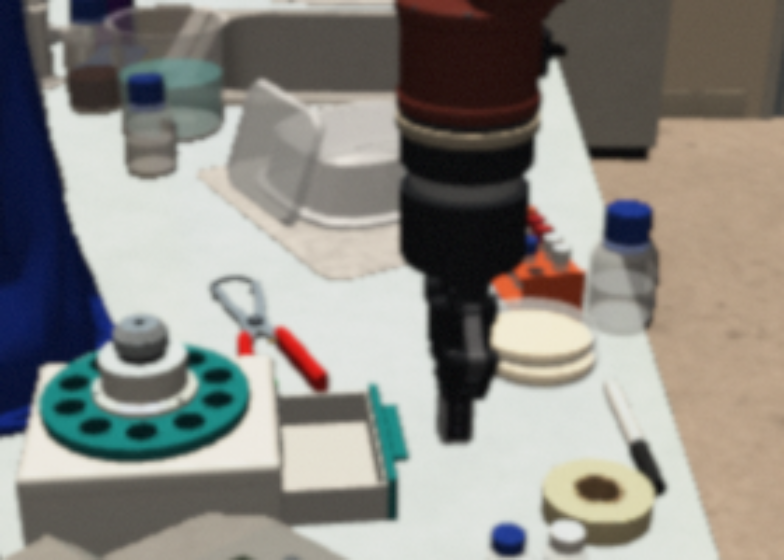

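The closed fingers hang in front of the drawer lip, with the fingertip at about pixel (455,438). Tip height is about 35 mm at TCP z 105, so the 73 mm tip offset applies when shut. I'll lower 9 mm and push along tool x.

Request:
apply_moves([
  [1,[0,-1.5,9],[0,0,0]],
  [1,[15,-1.5,9],[0,0,0]],
  [1,[25,-1.5,9],[0,0,0]],
  [1,[31,-1.5,9],[0,0,0]],
  [1,[37,-1.5,9],[0,0,0]],
  [1,[43,-1.5,9],[0,0,0]],
  [1,[49,-1.5,9],[0,0,0]],
  [1,[55,-1.5,9],[0,0,0]],
  [1,[61,-1.5,9],[0,0,0]],
  [1,[66,-1.5,9],[0,0,0]],
  [1,[70,-1.5,9],[0,0,0]],
  [1,[73,-1.5,9],[0,0,0]],
  [1,[75,-1.5,9],[0,0,0]],
  [1,[77,-1.5,9],[0,0,0]],
  [1,[78,-1.5,9],[0,0,0]],
])

```text
time: 3.32
position: [441.3, -304.3, 94.8]
tool_rot: [[0.99, 0.138, -0.003], [0.138, -0.99, -0.0], [-0.003, 0.0, -1.0]]
wrist_force: [-7.9, -0.7, 4.9]
grip_width: -0.006
grip_force: 4.4
```

Request:
apply_moves([
  [1,[1.5,0,0],[0,0,0]],
  [1,[3,0,0],[0,0,0]],
  [1,[4.5,0,0],[0,0,0]],
  [1,[6,0,0],[0,0,0]],
  [1,[7,0,0],[0,0,0]],
  [1,[7,0,0],[0,0,0]],
])

```text
time: 4.08
position: [449.5, -303.3, 94.9]
tool_rot: [[0.99, 0.139, -0.0], [0.139, -0.99, -0.0], [-0.0, 0.0, -1.0]]
wrist_force: [-3.5, -0.3, 0.5]
grip_width: 0.001
grip_force: 1.7
```

Request:
apply_moves([
  [1,[1,0,0],[0,0,0]],
  [1,[2,0,0],[0,0,0]],
  [1,[3,0,0],[0,0,0]],
  [1,[3,0,0],[0,0,0]],
])

```text
time: 4.58
position: [450.1, -303.1, 94.8]
tool_rot: [[0.99, 0.138, -0.006], [0.138, -0.99, -0.001], [-0.006, 0.0, -1.0]]
wrist_force: [-15.9, -3.4, 9.5]
grip_width: 0.002
grip_force: 8.2
```

Request:
apply_moves([
  [1,[-12,0,0],[0,0,0]],
  [1,[-32,0,0],[0,0,0]],
  [1,[-32,0,-50],[0,0,0]],
  [1,[-32,0,-100],[0,0,0]],
  [1,[-32,0,-100],[0,0,0]],
])

```text
time: 5.2
position: [422.8, -308.9, 198.7]
tool_rot: [[0.99, 0.139, 0.006], [0.14, -0.99, -0.005], [0.006, 0.006, -1.0]]
wrist_force: [0.1, 0.0, -0.7]
grip_width: -0.005
grip_force: 0.0
```

Run:
```python
from d import *
s=bot.read_state();print(s["position"],s["wrist_force"]);print(delta((494.4,-455.3,165),109))
```

```text
[ 422.80713124 -308.90713858  198.68258839] [ 0.09520634  0.04821538 -0.71447586]
(array([ 50.3, 154.8,  34.8]), array([ 9.0000e-03,  9.0000e-04, -1.7625e+00]))
```

Request:
apply_moves([
  [-1,[50,155,0],[0,0,-1.763]],
  [-1,[50,155,0],[0,0,-1.763]],
  [-1,[50,155,0],[0,0,-1.763]],
  [-1,[50,155,0],[0,0,-1.763]],
  [-1,[50,155,0],[0,0,-1.763]],
  [-1,[50,155,35],[0,0,-1.763]],
  [-1,[50,155,35],[0,0,-1.763]],
  [-1,[50,155,35],[0,0,-1.763]],
  [-1,[50,155,35],[0,0,-1.763]],
  [-1,[50,155,35],[0,0,-1.763]],
  [-1,[50,155,35],[0,0,-1.763]],
  [-1,[50,155,35],[0,0,-1.763]],
])

```text
time: 6.7
position: [492.0, -453.7, 159.4]
tool_rot: [[-0.324, 0.946, -0.0], [0.946, 0.324, 0.001], [0.001, 0.0, -1.0]]
wrist_force: [-0.6, -0.2, 0.3]
grip_width: 0.999
grip_force: 0.0
```

Run:
```python
from d import *
from h import *
s=bot.read_state();print(s["position"],np.array(s["tool_rot"]).round(3).tolist(),s["grip_width"]);print(delta((494.4,-455.3,78),109))
for n in("top","side"):
    c=bot.capture(n);np.savez(f"pics/{n}2.npz",**c)
c=load("side2");t=load("top2");P=cloud(c);p=np.array(s["position"])
_,te=masks(t,(190,125,270,245));k,l,st,ce=cv2.connectedComponentsWithStats(te.astype(np.uint8))
print([(st[i].tolist(),ce[i].round(1)) for i in range(1,k) if st[i,4]>20])
a=np.vstack([c["image"][90:270,150:430],t["image"][120:260,180:460]]);cv2.imwrite("pics/s2.png",cv2.resize(a,None,fx=1.87,fy=1.87)[:,:,::-1])
```

```text
[ 491.96109591 -453.66374374  159.40244346] [[-0.324, 0.946, -0.0], [0.946, 0.324, 0.001], [0.001, 0.0, -1.0]] 0.9989250669493627
(array([-2.4,  1.8, 81.4]), array([ 0.0001, -0.0005, -0.0014]))
[]
```

View pics/s2.png

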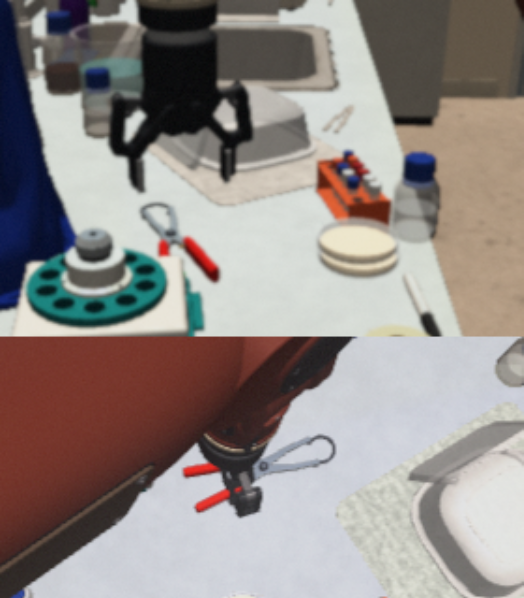

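Side view: the drawer's front is now flush against the housing at (195,312). The open fingers straddle the sleeves, so I descend and check the force before closing.

Request:
apply_moves([
  [-1,[-2.4,1.8,25],[0,0,0]],
  [-1,[-2.4,1.8,50],[0,0,0]],
  [-1,[-2.4,1.8,70],[0,0,0]],
  [-1,[-2.4,1.8,80],[0,0,0]],
  [-1,[-2.4,1.8,84],[0,0,0]],
  [-1,[-2.4,1.8,84],[0,0,0]],
  [-1,[-2.4,1.8,84],[0,0,0]],
])

```text
time: 7.68
position: [494.9, -455.9, 76.7]
tool_rot: [[-0.326, 0.945, 0.001], [0.945, 0.326, -0.001], [-0.001, 0.001, -1.0]]
wrist_force: [0.8, 0.1, -0.2]
grip_width: 0.994
grip_force: 0.0
```

Request:
apply_moves([
  [0,[0,0,1.5],[0,0,0]],
  [0.1,[0,0,1.5],[0,0,0]],
  [0.2,[0,0,1.5],[0,0,0]],
  [0.4,[0,0,1.5],[0,0,0]],
  [0.6,[0,0,1.5],[0,0,0]],
  [0.8,[0,0,1.5],[0,0,0]],
  [1,[0,0,1.5],[0,0,0]],
  [1,[0,0,1.5],[0,0,0]],
  [1,[0,0,1.5],[0,0,0]],
  [1,[0,0,1.5],[0,0,0]],
], newtons=60)

```text
time: 8.93
position: [495.6, -455.8, 76.4]
tool_rot: [[-0.326, 0.945, 0.003], [0.945, 0.326, -0.001], [-0.002, 0.002, -1.0]]
wrist_force: [-1.3, 2.6, 13.7]
grip_width: 0.352
grip_force: 60.0
```

Request:
apply_moves([
  [1,[0,0,-10],[0,0,0]],
  [1,[0,0,-30],[0,0,0]],
  [1,[0,0,-60],[0,0,0]],
  [1,[0,0,-90],[0,0,0]],
  [1,[0,0,-120],[0,0,0]],
  [1,[0,0,-140],[0,0,0]],
  [1,[0,0,-150],[0,0,0]],
  [1,[0,0,-150],[0,0,0]],
])

```text
time: 9.93
position: [494.5, -455.6, 224.6]
tool_rot: [[-0.326, 0.945, 0.0], [0.945, 0.326, -0.0], [-0.0, 0.0, -1.0]]
wrist_force: [0.3, 0.3, -2.8]
grip_width: 0.349
grip_force: 59.8
```

Run:
```python
from d import *
s=bot.read_state();print(s["position"],s["wrist_force"],s["grip_width"],s["grip_force"])
d=np.array([np.cos(0),np.sin(0)]);st=np.array([552.6,-289.9])
o=st-134*d;print(o,delta((o[0]-70,o[1]-15,s["position"][2]),180),delta((*o,s["position"][2]),180))
```

```text
[ 494.53616126 -455.57442904  224.61386895] [ 0.31905506  0.33726263 -2.81284695] 0.3490965179258696 59.77893590927124
[ 418.6 -289.9] (array([ 1.90e+02, -8.89e+01, -1.00e-01]), array([-2.0000e-04,  4.0000e-04, -1.2388e+00])) (array([ 1.814e+02, -1.780e+01, -1.000e-01]), array([-2.0000e-04,  4.0000e-04, -1.2388e+00]))
```

Request:
apply_moves([
  [1,[186,-56,0],[0,0,-1.239]],
  [1,[186,-56,0],[0,0,-1.239]],
  [1,[186,-56,0],[0,0,-1.239]],
  [1,[186,-56,0],[0,0,-1.239]],
  [1,[186,-56,0],[0,0,-1.239]],
  [1,[186,-56,0],[0,0,-1.239]],
  [1,[186,-56,0],[0,0,-1.239]],
  [1,[186,-56,0],[0,0,-1.239]],
  [1,[186,-56,0],[0,0,-1.239]],
  [1,[186,-56,0],[0,0,-1.239]],
  [1,[186,-56,0],[0,0,-1.239]],
])

```text
time: 11.3
position: [380.9, -297.9, 224.4]
tool_rot: [[-1.0, 0.001, -0.0], [0.001, 1.0, 0.0], [0.0, 0.0, -1.0]]
wrist_force: [-0.3, -0.1, -1.7]
grip_width: 0.348
grip_force: 59.8
```

Run:
```python
from d import *
from h import *
s=bot.read_state();print(s["position"],s["grip_width"],s["wrist_force"])
for n in("top","side"):
    c=bot.capture(n);np.savez(f"pics/{n}3.npz",**c)
c=load("side3");t=load("top3")
for n,c2,(x0,y0,x1,y1) in(("side",c,(150,110,310,270)),("top",t,(180,120,340,260))): 
    a=cv2.resize(c2["image"][y0:y1,x0:x1],None,fx=2.45,fy=3.6 if 0 else 2.45,interpolation=cv2.INTER_CUBIC);cv2.imwrite(f"pics/{n}3.png",a[:,:,::-1])
A=cv2.imread("pics/side3.png");B=cv2.imread("pics/top3.png");B=cv2.copyMakeBorder(B,0,A.shape[0]-B.shape[0],0,0,0)
cv2.imwrite("pics/b3.png",np.hstack([A,B]));print(A.shape)
```

```text
[ 380.93978427 -297.89896147  224.35973797] 0.3479332826110013 [-0.30035453 -0.07631412 -1.70615673]
(392, 392, 3)
```

View pics/b3.png

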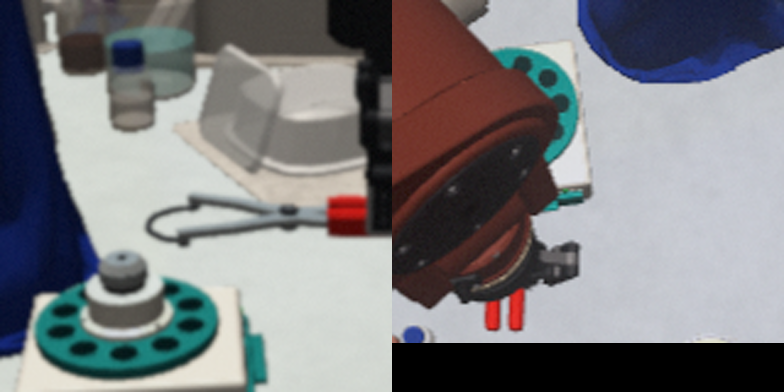

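The side view shows the ring held spread and roughly level. The far edge of the ring is near crop (147,222) and the pivot bolt near (289,210), with the stub dot at (122,257). The top view is hidden by the arm, so I'll combine the side view and depth with the grip's kinematics.

Run:
```python
from d import *
from h import *
c=load("side3");P=cloud(c);S=lambda x,y:((x+.5)/2.45-.5+150,(y+.5)/2.45-.5+110)
z0=224.4-76.4
print("pivot",onplane(c,*S(289,210),z0+15.8),"far",onplane(c,*S(147,222),z0+2.5))
print("lugtips",onplane(c,*S(193,202),z0+8),onplane(c,*S(183,238),z0+8))
print("stub",onplane(c,*S(122,257),127))
# depth: pixels with z>130 in the ring/jaw area
m=np.zeros((420,560),bool);m[185:212,205:300]=1;m&=(P[...,2]>120)&(abs(P[...,1]+298)<45)
Q=P[m];print(len(Q))
for a in np.arange(425,560,12):
    q=Q[(Q[:,0]>=a)&(Q[:,0]<a+12)]
    if len(q): print(a,len(q),"y",np.percentile(q[:,1],[3,50,97]).round(1),"z",np.percentile(q[:,2],[5,50,95]).round(1))
r,_=masks(c,(270,180,320,220));k=P[r];print("red",k.mean(0),np.percentile(k,[3,97],axis=0).round(1))
```

```text
pivot [ 440.9678299  -294.08003183  163.8       ] far [ 536.39339954 -299.53657337  150.5       ]
lugtips [ 508.1483502  -320.62177782  156.        ] [ 507.14045905 -265.93353257  156.        ]
stub [ 553.76329496 -293.33033468  127.        ]
1014
425 64 y [-305.4 -290.  -285.3] z [156.4 161.  162.1]
437 80 y [-300.4 -291.3 -285.4] z [150.7 161.2 165.2]
449 80 y [-310.6 -290.2 -281.6] z [156.3 160.4 161.9]
461 87 y [-313.9 -287.3 -276.4] z [156.3 160.2 161.7]
473 76 y [-318.9 -280.1 -271.8] z [155.8 159.6 161.6]
485 70 y [-323.4 -279.4 -269.8] z [155.4 159.9 161.3]
497 93 y [-323.9 -273.4 -265.4] z [151.4 158.2 161.1]
509 57 y [-324.8 -275.5 -265.6] z [150.9 153.  160.6]
521 41 y [-318.5 -307.4 -273.4] z [150.5 152.5 153.7]
533 19 y [-307.5 -296.7 -283.8] z [151.6 152.4 153.1]
red [ 390.46019811 -292.9293696   166.59905295] [[ 359.1 -308.1  163.1]
 [ 413.4 -280.3  169.7]]
```

Run:
```python
from d import *
from h import *
t=load("top3");P=cloud(t);r,_=masks(t,(205,225,245,262))
k,l,st,ce=cv2.connectedComponentsWithStats(r.astype(np.uint8))
for i in range(1,k):
    if st[i,4]<15: continue
    vu=np.argwhere(l==i);
    print(st[i].tolist(),onplane(t,*ce[i],163).round(1),"depth",np.median(P[l==i],0).round(1))
    for v in range(st[i,1],st[i,1]+st[i,3],3):
        u=vu[vu[:,0]==v][:,1]
        print("  ",v,onplane(t,u.min()-.5,v,160).round(1)[:2],onplane(t,u.max()+.5,v,160).round(1)[:2])
c=load("side3")
for n in ("top0","side0","side3"):
    q=load(n);Q=cloud(q);roi=Q[140:260,150:260].reshape(-1,3)
    for xy in((552.6,-290),):
        m=(np.hypot(roi[:,0]-xy[0],roi[:,1]-xy[1])<8)&(roi[:,2]>110);print(n,"stub top cloud",roi[m].mean(0).round(1),m.sum(),roi[m][:,2].max())
```

```text
[228, 238, 6, 17, 83] [ 352.1 -308.4  163. ] depth [ 350.  -309.5  164.7]
   238 [ 368.7 -308.1] [ 368.8 -314.2]
   241 [ 362.5 -302.1] [ 362.6 -314.4]
   244 [ 356.3 -302.4] [ 356.4 -312.5]
   247 [ 350.2 -302.6] [ 350.3 -312.7]
   250 [ 344.1 -302.8] [ 344.2 -312.9]
   253 [ 338. -303.] [ 338.1 -313.2]
[218, 243, 6, 12, 64] [ 346.7 -289.4  163. ] depth [ 346.6 -289.8  164.4]
   243 [ 358.1 -284. ] [ 358.3 -294.2]
   246 [ 352.  -284.2] [ 352.1 -294.4]
   249 [ 345.9 -282.4] [ 346.  -294.6]
   252 [ 339.8 -284.7] [ 339.9 -294.8]
top0 stub top cloud [ 552.2 -290.1  125.9] 41 128.9871779329367
side0 stub top cloud [ 552.4 -289.7  129.5] 38 130.4410543358162
side3 stub top cloud [ 552.5 -289.3  129.5] 37 130.77544626628466
```

Sleeve mid-line in the top view is y≈-298.4, matching TCP y -297.9. That makes the stub offset about +41 in x and +7.5 in y. I'll move above the stub, lower part way and look.

Request:
apply_moves([
  [1,[-15,3,0],[0,0,0]],
  [1,[-30,6,0],[0,0,0]],
  [1,[-41,7.5,0],[0,0,0]],
  [1,[-41,7.5,0],[0,0,0]],
  [1,[-41,7.5,0],[0,0,0]],
  [1,[-41,7.5,5],[0,0,0]],
  [1,[-41,7.5,10],[0,0,0]],
  [1,[-41,7.5,14],[0,0,0]],
  [1,[-41,7.5,14],[0,0,0]],
  [1,[-41,7.5,14],[0,0,0]],
])

```text
time: 12.65
position: [422.0, -290.4, 210.5]
tool_rot: [[-1.0, -0.0, 0.0], [-0.0, 1.0, -0.0], [-0.0, -0.0, -1.0]]
wrist_force: [0.0, 0.8, -0.7]
grip_width: 0.348
grip_force: 59.8
```

Run:
```python
from d import *
from h import *
s=bot.read_state();print(s["position"],s["wrist_force"])
c=bot.capture("side");np.savez("pics/side4.npz",**c)
a=cv2.resize(c["image"][180:260,150:270],None,fx=6.5,fy=6.5,interpolation=cv2.INTER_CUBIC);cv2.imwrite("pics/s4.png",a[:,:,::-1])
P=cloud(c);m=np.zeros((420,560),bool);m[190:235,170:260]=1;Q=P[m&(P[...,2]>132)&(P[...,0]>485)];
for a in np.arange(485,590,10):
    q=Q[(Q[:,0]>=a)&(Q[:,0]<a+10)]
    if len(q): print(a,len(q),"y",np.percentile(q[:,1],[3,50,97]).round(1),"z",np.percentile(q[:,2],[5,50,95]).round(1))
```

```text
[ 421.98835369 -290.42523169  210.45971358] [ 0.02715962  0.76574022 -0.66385705]
485 61 y [-300.9 -284.7 -276. ] z [142.5 147.  150.8]
495 72 y [-304.3 -283.8 -271.6] z [142.6 146.4 148. ]
505 65 y [-308.9 -279.  -267.9] z [141.9 146.3 147.7]
515 64 y [-311.3 -273.4 -265.8] z [142.1 145.9 147.7]
525 63 y [-312.4 -270.  -262.6] z [141.9 146.  147.5]
535 62 y [-316.1 -267.7 -259.7] z [141.6 145.3 147.6]
545 79 y [-317.2 -266.7 -257.9] z [137.5 142.5 147.3]
555 31 y [-313.3 -307.  -263.2] z [136.3 138.3 140. ]
565 39 y [-308.  -296.  -269.2] z [136.7 138.4 139.4]
575 13 y [-297.6 -287.6 -279.7] z [137.4 138.7 139.4]
```

View pics/s4.png

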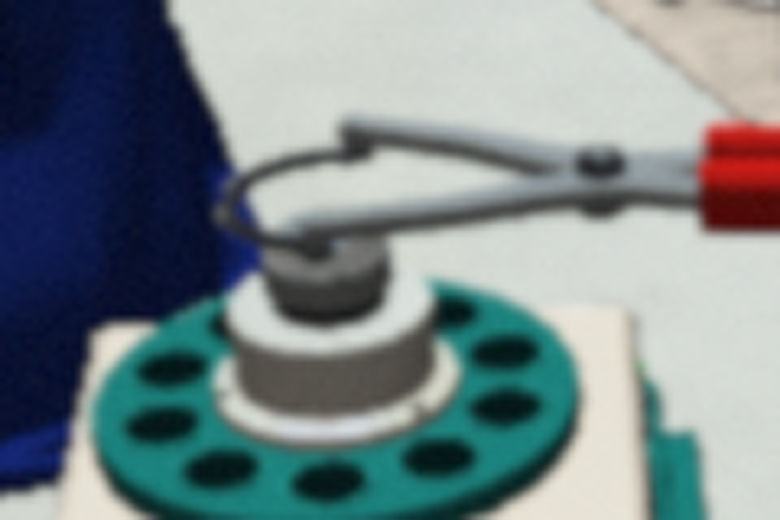

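Run:
```python
from h import *
c=load("side4");s0=load("side0");S=lambda x,y:((x+.5)/6.5-.5+150,(y+.5)/6.5-.5+180)
for x in(213,217): print("far edge x",onplane(c,*S(x,208),137)) # biased z
print("pivot",onplane(c,*S(600,160),151))
print("hub top l/r",onplane(c,*S(225,305),108),onplane(c,*S(438,305),108))
g=cv2.cvtColor(c["image"],cv2.COLOR_RGB2GRAY)
for v in (208,210,211,212,213): print(v,g[v,178:192].tolist())
for v in(226,227,228): print(v,c["image"][v,180:222].mean(1).astype(int).tolist())
# disc centre x in side vs top
_,t=masks(s0,(150,180,260,300));vu=np.argwhere(t);P=cloud(s0)[t];P=P[P[:,2]>74]
print("disc side x range",np.percentile(P[:,0],[.5,99.5]),P[:,0].min(),P[:,0].max())
```

```text
far edge x [ 579.16673099 -283.73492573  137.        ]
far edge x [ 578.17058833 -283.77598612  137.        ]
pivot [ 482.11604803 -286.45905362  151.        ]
hub top l/r [ 579.28698063 -286.15103974  108.        ] [ 525.16570305 -288.36489592  108.        ]
208 [19, 16, 13, 17, 26, 45, 72, 84, 71, 59, 100, 151, 181, 193]
210 [18, 18, 16, 19, 27, 42, 55, 57, 53, 81, 150, 196, 209, 211]
211 [18, 17, 12, 18, 32, 58, 64, 56, 49, 70, 130, 184, 207, 213]
212 [18, 20, 16, 19, 39, 74, 79, 60, 51, 52, 96, 163, 202, 212]
213 [20, 19, 16, 16, 39, 69, 75, 59, 52, 48, 71, 131, 187, 209]
226 [60, 83, 87, 86, 121, 174, 205, 213, 215, 213, 199, 155, 94, 57, 53, 51, 52, 53, 55, 54, 54, 52, 51, 52, 47, 45, 40, 44, 83, 159, 203, 217, 220, 219, 218, 196, 142, 68, 38, 35, 39, 49]
227 [92, 100, 97, 87, 113, 174, 208, 213, 215, 216, 208, 171, 110, 59, 42, 39, 44, 42, 47, 47, 46, 43, 41, 39, 34, 34, 44, 75, 130, 185, 211, 219, 220, 218, 210, 176, 113, 52, 24, 21, 20, 23]
228 [100, 94, 79, 63, 92, 165, 205, 213, 215, 215, 212, 195, 154, 100, 58, 39, 33, 34, 32, 32, 32, 32, 30, 31, 40, 59, 95, 139, 177, 205, 215, 218, 220, 211, 188, 143, 81, 39, 21, 16, 21, 21]
disc side x range [492.11775773 611.16388472] 396.85123056819594 613.1811828716765
```

Request:
apply_moves([
  [1,[1.5,-0.5,0],[0,0,0]],
  [1,[1.5,-0.5,3],[0,0,0]],
  [1,[1.5,-0.5,6],[0,0,0]],
  [1,[1.5,-0.5,9],[0,0,0]],
  [1,[1.5,-0.5,12],[0,0,0]],
  [1,[1.5,-0.5,14],[0,0,0]],
  [1,[1.5,-0.5,14],[0,0,0]],
])

```text
time: 13.58
position: [420.4, -290.8, 196.2]
tool_rot: [[-1.0, -0.0, -0.0], [-0.0, 1.0, 0.0], [0.0, 0.0, -1.0]]
wrist_force: [-0.2, -1.0, -1.4]
grip_width: 0.347
grip_force: 59.8
```

Request:
apply_moves([
  [1,[0,0,2],[0,0,0]],
  [1,[0,0,4],[0,0,0]],
  [1,[0,0,6],[0,0,0]],
  [1,[0,0,8],[0,0,0]],
  [1,[0,0,9],[0,0,0]],
  [1,[0,0,10],[0,0,0]],
  [1,[0,0,10],[0,0,0]],
])

```text
time: 14.45
position: [420.4, -290.9, 186.4]
tool_rot: [[-1.0, -0.0, -0.0], [-0.0, 1.0, 0.0], [0.0, 0.0, -1.0]]
wrist_force: [0.1, 0.0, -1.8]
grip_width: 0.348
grip_force: 59.8
```

Run:
```python
from d import *
from h import *
s=bot.read_state();print(s["position"],s["wrist_force"])
c=bot.capture("side");np.savez("pics/side5.npz",**c)
a=cv2.resize(c["image"][180:260,150:270],None,fx=6.5,fy=6.5,interpolation=cv2.INTER_CUBIC);cv2.imwrite("pics/s5.png",a[:,:,::-1])
```

```text
[ 420.42895719 -290.85524224  186.35763978] [ 0.07332485  0.02384579 -1.77829549]
```

View pics/s5.png

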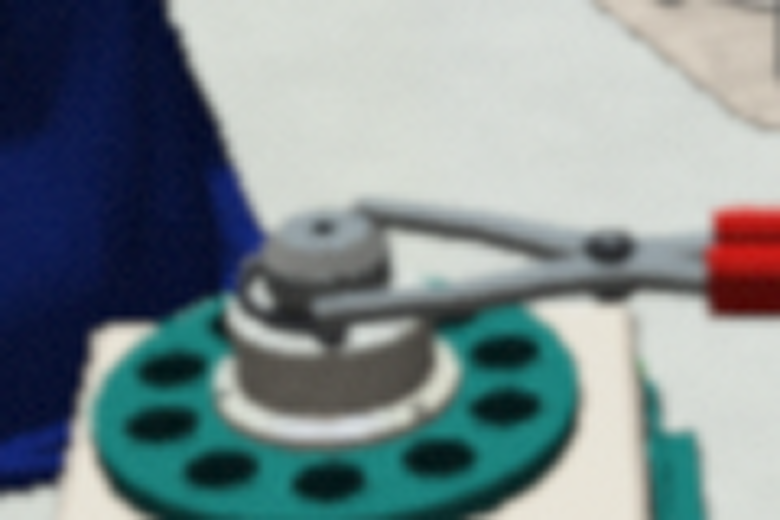

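The ring now surrounds the stub just above the hub, with the hub still visible under it at (250,320). I'll feel downward for contact.

Request:
apply_moves([
  [1,[0,0,0.5],[0,0,0]],
  [1,[0,0,1],[0,0,0]],
  [1,[0,0,1.5],[0,0,0]],
  [1,[0,0,2],[0,0,0]],
  [1,[0,0,2],[0,0,0]],
])

```text
time: 15.12
position: [420.4, -290.9, 184.4]
tool_rot: [[-1.0, -0.0, -0.0], [-0.0, 1.0, 0.0], [0.0, 0.0, -1.0]]
wrist_force: [0.9, 0.9, -1.6]
grip_width: 0.351
grip_force: 59.8
```

Request:
apply_moves([
  [1,[0,0,0.5],[0,0,0]],
  [1,[0,0,1],[0,0,0]],
  [1,[0,0,1.5],[0,0,0]],
  [1,[0,0,1.5],[0,0,0]],
])

```text
time: 15.62
position: [420.5, -290.9, 182.9]
tool_rot: [[-1.0, -0.0, -0.0], [-0.0, 1.0, -0.0], [0.0, -0.0, -1.0]]
wrist_force: [0.3, 0.2, -1.5]
grip_width: 0.349
grip_force: 59.9
```

Request:
apply_moves([
  [1,[0,0,0.4],[0,0,0]],
  [1,[0,0,0.8],[0,0,0]],
  [1,[0,0,1.2],[0,0,0]],
  [1,[0,0,1.2],[0,0,0]],
])

```text
time: 16.12
position: [420.5, -290.9, 181.7]
tool_rot: [[-1.0, -0.0, 0.0], [-0.0, 1.0, -0.0], [-0.0, -0.0, -1.0]]
wrist_force: [-0.2, -0.3, -0.4]
grip_width: 0.346
grip_force: 59.9
```

Request:
apply_moves([
  [1,[0,0,0.3],[0,0,0]],
  [1,[0,0,0.6],[0,0,0]],
  [1,[0,0,0.6],[0,0,0]],
  [1,[0,0,0.6],[0,0,0]],
])

```text
time: 16.62
position: [420.5, -290.9, 181.1]
tool_rot: [[-1.0, -0.0, 0.0], [-0.0, 1.0, -0.0], [-0.0, -0.0, -1.0]]
wrist_force: [-0.8, 0.6, -0.5]
grip_width: 0.35
grip_force: 59.9
```

Request:
apply_moves([
  [1,[0,0,0.3],[0,0,0]],
  [1,[0,0,0.6],[0,0,0]],
  [1,[0,0,0.8],[0,0,0]],
  [1,[0,0,0.8],[0,0,0]],
  [1,[0,0,0.8],[0,0,0]],
])

```text
time: 17.25
position: [420.5, -290.9, 180.3]
tool_rot: [[-1.0, -0.0, 0.0], [-0.0, 1.0, -0.0], [-0.0, -0.0, -1.0]]
wrist_force: [-1.9, 1.0, 0.1]
grip_width: 0.346
grip_force: 59.9
```

Run:
```python
from d import *
from h import *
f=[]
for i in range(6):
    c=bot.capture("side");s=bot.read_state();f.append(s["wrist_force"])
print(np.mean(f,0),s["position"],s["grip_force"]);np.savez("pics/side6.npz",**c)
def tops(n):
    P=cloud(load(n));
    m=np.zeros((420,560),bool);m[185:240,180:262]=1
    Q=P[m&(P[...,2]>100)]
    for a in(465,480,495,510):
        q=Q[(Q[:,0]>=a)&(Q[:,0]<a+15)&(abs(Q[:,1]+290)<40)];print(n,a,len(q),np.percentile(q[:,2],[50,75,90]).round(1))
tops("side4");tops("side5");tops("side6")
a=cv2.resize(c["image"][180:260,150:270],None,fx=6.5,fy=6.5,interpolation=cv2.INTER_CUBIC);cv2.imwrite("pics/s6.png",a[:,:,::-1])
```

```text
[-1.39884109 -0.55582024  0.94351971] [ 420.46251088 -290.87766193  180.31435522] 59.92732107639313
side4 465 90 [147.3 147.8 148.2]
side4 480 96 [147.3 148.5 150.7]
side4 495 104 [146.4 147.1 147.6]
side4 510 97 [146.  147.  147.5]
side5 465 89 [123.  123.9 125.2]
side5 480 97 [122.9 123.9 126.5]
side5 495 103 [122.3 122.9 123.4]
side5 510 99 [121.8 122.8 123.3]
side6 465 87 [117.9 118.6 121. ]
side6 480 93 [118.1 118.9 121.6]
side6 495 103 [117.7 118.5 118.9]
side6 510 97 [117.6 118.6 119.3]
```

View pics/s6.png

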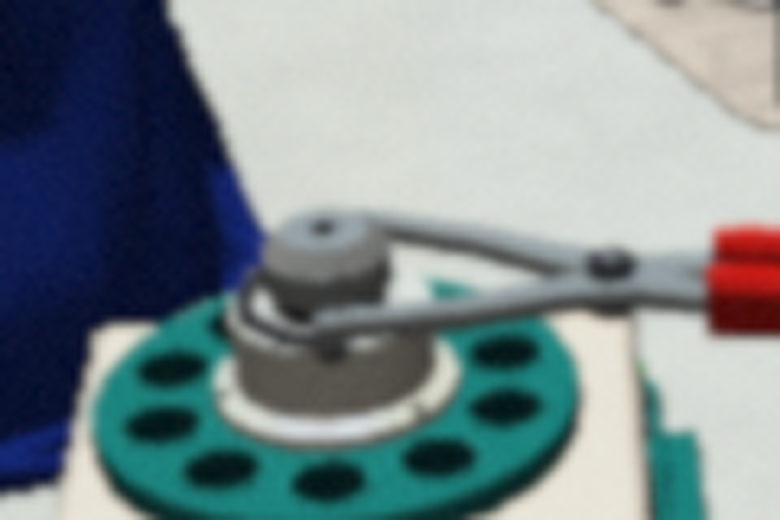

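The ring lies flat on the hub around the stub, roughly concentric: its left edge is at (240,300) and the hub centre is at about (331,305). Contact is about 2.5 N, the jaws are level and the drawer is home, so I'm handing in.

```bash
python3 -c "
from rig import bot
print(bot.hand_in())"
```

```text
the job is handed in; nothing more can be done
None
```

The job is handed in, with no verdict shown: the drawer is pushed to its stop and the spread ring is held level on the hub round the stub, about 1–2 mm off centre and pressing with roughly 2–3 N, with the pliers still squeezed at 60 N.

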